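Hang the tube rack on the bath's two pins

ROBOT

A 7-joint arm with a two-finger parallel gripper is mounted at the origin on the work surface. World frame = base frame: x ahead of the robot, y to its left, z up, the work surface at z = 0. Lengths are in m, angles in rad, forces in N, time in s.
With the tool pointing down it reaches from about 0.425 to 0.95 m from the base axis. Payload 4.7 kg.
Tool frame: the origin (TCP) lies on the centre line of the jaws, within the pads' length; the fingertips stand robot.nose_length ahead of it and the grasp point (between the pads) lies 8 mm behind it (robot.nose_length is the distance from the TCP to the fingertips, in m); z points along the fingers, x is the direction in which the jaws open and shut, and the axes are right-handed (so a half turn about z gives the same grasp; the last joint's range is limited). The gripper opens to 85 mm and grips with 20 to 120 N. Pads are 22 mm wide; open, the fingers measure 114 mm over their backs; the gripper's body (76 mm by 85 mm) begins 54 mm behind the grasp point. The pads swing forward as they close: fully open they stand 13 mm farther back than shut.
Start: joints at [1.075, 0.469, -0.049, 1.532, 0.024, 1.141, -0.082], TCP at [0.304, -0.603, 0.242] pointing down, gripper open.
Joint ranges: [-2.59, 2.59], [-0.33, 1.99], [-1.39, 1.29], [0.1, 2.45], [-1.04, 4.18], [0.21, 1.99], [-2.66, 2.66]. Speed limits (rad/s): [2.57, 2.57, 3.14, 3.14, 3.14, 3.14, 3.14].

INTERFACE

Orientations are given as [roll, pitch, yaw] about the fixed x, y, z axes, in that order (R = Rz(yaw) Ry(pitch) Rx(roll)).
In Python, from plant import robot gives the robot as it stands. Calls block until the motion is done:
- robot.goto(position, orientation): joint-space move of the TCP to a pose.
- robot.move_straight(position, vel=0.15, attitude=None, contact_N=None): straight line of the TCP; attitude=None keeps the orientation; vel is the mean speed in m/s. With contact_N (N) it stops when the force on the tool has changed by that much, and returns True; else False.
- robot.move_joints(angles): joint-space move.
- robot.grip(opening, strength=None): opening from 0.0 (shut) to 1.0 (fully open); strength is the grip in N (None keeps the last); returns when the fingers have stopped.
- robot.sleep(seconds).
- robot.inverse_kinematics(position, orientation): joint angles nearest the present ones, or None.
- robot.sense(): the state.
- robot.grab_frame(name): name is "scene" or "top" or "wrist"; returns a dict with "image" (480x640x3 uint8, red, green, blue), "range_z" (480x640 float32, m along the optical axis (not along the pixel's ray), 0 where there is no reading), "fx", "fy", "cx", "cy" (pixels), "R" (3x3) and "t" (3): a world point X has camera coordinates R X + t. Camera axes: x right, y down, z forward; pixel columns grow to the right and rows downward; lengths in m; the calibration is good to about 2 mm. The wrist camera is an equidistant fisheye: a pixel r from the principal point sees the ray r / f radians off the axis. A picture is of the moment at which its call begins.
A pose or a line that the arm cannot do raises robot.IKError and nothing moves.
- robot.close_job(): hands the job in, once; it reports no verdict.
The state is a dict: "t": time; "joint_pos": joint angles; "joint_velocities": joint speeds; "effort": joint torques, N m; "tcp_pos": TCP position; "tcp_rot": TCP orientation; "wrist_force": force on the tool from outside, world axes, zero at the start; "torque": the same for the moment, N m; "opening": opening from 0.0 (shut) to 1.0 (fully open).
Only numpy, scipy, OpenCV 4.12 (cv2) and the standard library are available. Lean on these libraries where they do the work, as an engineer would, in place of code of your own. Each camera call takes 0.05 s, during which the arm holds its last target.

TASK

Pick up the steel tube rack by its top handle and hang it in the ultrasonic bath, so that the hole in each of its end ears goes over one of the two pins on the bath's rim. The pins were clamped by hand, so find them gently by feel, keep hold of the rack until both ears lie flush on the frame, then let go, and leave the other things on the bench where they are.

Things in the scene. Friction and masses are not known exactly. Their poses are not given: they have to be found in the camera images.
- rack_grip (a point): Handle centre of the loose steel tube rack (0.3 to 0.55 kg), standing on the bench. The handle is a flat upright bar 12 mm thick (point's x), 70 mm long (y), 22 mm high, 115 mm above the rack's underside; z up. The rack is the same either way round; below the ears it is a cage with upright corner posts, outer faces at x = +-29.5 mm, y = +-52.5 mm. Capped tubes reach 80 mm above the underside.
- rack_hole (a point): Centre of one of the rack's two ear holes, at the ear's underside. Ears stick out at both y ends of the rack to 91 mm from its middle, 52 mm wide (x), 6 mm thick; their undersides are 55 mm below the handle centre. Each has a through hole of 10 mm diameter; the two lie 75 mm either side of the handle centre along y, at x = 0. Between the ears is a 62 by 110 mm top plate.
- bath: White ultrasonic bath, fixed, empty and dry, 190 mm (its x) by 220 mm (y) by 110 mm high. Origin: centre of its underside, z up; control panel on -x. Open tank 124 mm (x) by 150 mm (y), tank floor at z = 30 mm. With the rack hung fully home, ears flush on the frame, the handle centre is at z = 171 mm. More than 40 N from the rack spoils the bath, frame or pins.
- pin_mid (a point): NOMINAL middle of the flat, 6 mm thick steel frame on the rim, at its top face (116 mm up), bath axes. Its opening is 94 mm (x) by 130 mm (y); centred on it two upright pins, 8 mm diameter, 18 mm tall, stand 75 mm either side along y. Frame and pins are one piece, clamped unmeasured up to 12 mm off this in x and 8 mm off in y, without turn; it does not give way.
- plates: Stack of four round amber culture dishes, 92 mm diameter, 60 mm high, one loose piece, to be left alone. Origin: centre of its underside.
- bottle: White reagent bottle, 62 mm diameter, 150 mm high, loose, to be left alone. Origin: centre of its underside.
- tub: Teal tub with lid and round knob, 165 by 205 by 136 mm, loose, to be left alone. Origin: centre of its underside.
- tipbox: Grey box of pipette tips with clear lid, 80 by 120 by 57 mm, loose, to be left alone. Origin: centre of its underside.

How it is judged:
By the outcome, as a careful person would: the job done as asked, in the order asked, and still so for the second after the job is handed in, with the robot touching nothing.
It also fails if it takes over 58 s, if anything falls off the work surface, if the arm or the gripper's body presses on something with over 40 N, if the wrist force passes 120 N, or if a joint passes its speed limit or range.

## Working session

There is one attempt and no reset: what is moved stays moved. The work goes in short steps, each a Python script; the robot and the scene stay as the last script left them, time stands still between calls to the robot, and variables do not carry over. Pictures are saved under pics/ and viewed, and the job is handed in when it is done.

```bash
ls; mkdir -p pics
python3 - <<'E'
from plant import robot
import cv2,numpy as np
for n in("scene","top","wrist"):
    f=robot.grab_frame(n);cv2.imwrite(f"pics/{n}0.png",f["image"][:,:,::-1]);np.savez(f"{n}0.npz",**f)
    print(n,f["fx"],f["cx"],f["cy"],np.round(f["R"],3).tolist(),f["t"])
s=robot.sense();print(s,robot.nose_length)
E
```

```text
pics
scene 525.0694276973885 327.6805484170177 237.26538635241536 [[-0.654, 0.756, 0.019], [0.548, 0.491, -0.678], [-0.522, -0.433, -0.735]] [ 0.38210013 -0.23388035  1.67428722]
top 583.224472750922 310.6441755254748 246.9455108033215 [[0.001, -1.0, -0.012], [-0.996, 0.0, -0.085], [0.085, 0.012, -0.996]] [9.64384901e-04 5.69948940e-01 1.64859303e+00]
wrist 371.64829954431775 316.19947282619336 245.88079120832742 [[0.45, -0.893, -0.001], [-0.858, -0.433, 0.274], [-0.246, -0.123, -0.962]] [-0.67442343 -0.03618153  0.37692384]
{'t': 0.15, 'joint_pos': array([ 1.07510374,  0.46929124, -0.04857271,  1.53338749,  0.02410663,
        1.14097732, -0.08227628]), 'joint_velocities': array([ 0.00060947,  0.00027857, -0.0002064 , -0.00403229,  0.00013507,
       -0.00123071,  0.00035529]), 'effort': array([ 2.28566914e-04, -5.10765839e+01, -4.70642222e-02, -2.37975043e+01,
        1.06767085e-02,  5.43413014e-03, -2.39231815e-05]), 'tcp_pos': array([ 0.30358743, -0.60242015,  0.24149233]), 'tcp_rot': array([ 3.14153275e+00,  1.47662268e-03, -1.10397222e+00]), 'wrist_force': array([ 0.53604416,  0.41476513, -0.58820686]), 'torque': array([-0.00052251,  0.00791055,  0.05960479]), 'opening': 0.9972779209899514} 0.011
```

View pics/scene0.png

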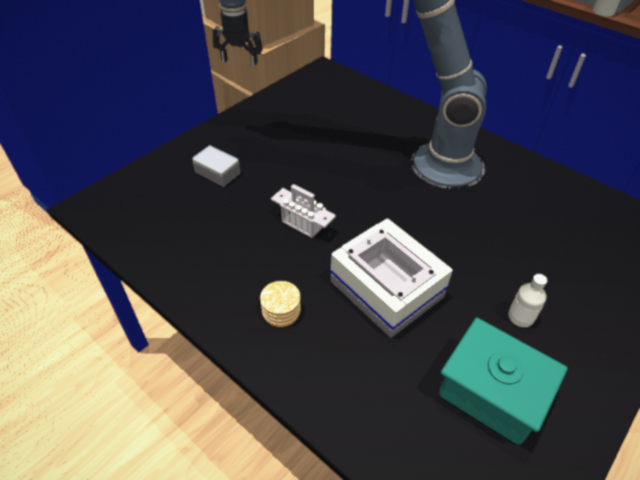

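View pics/top0.png

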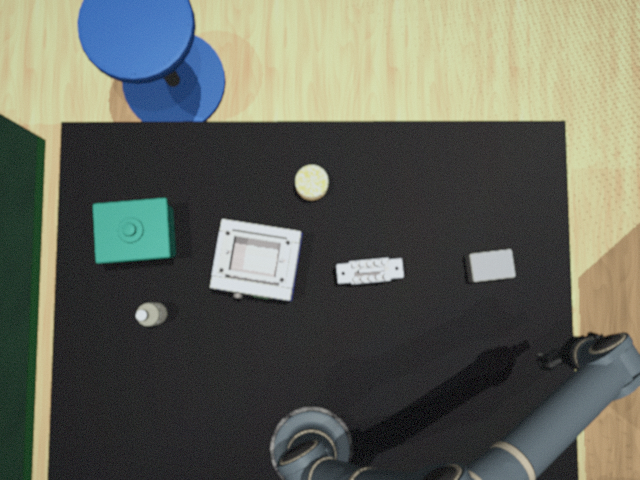

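View pics/wrist0.png

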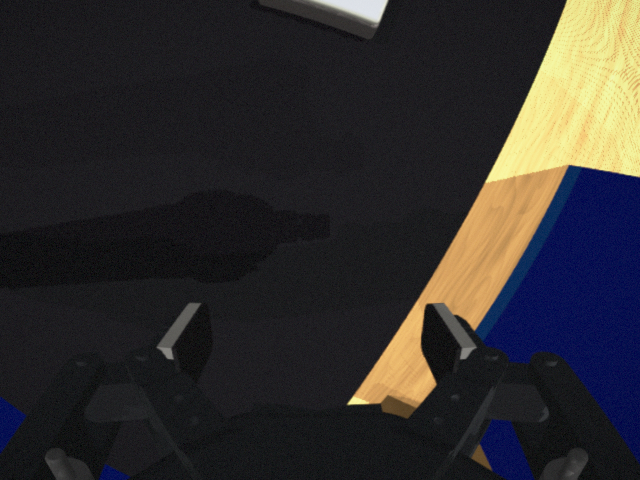

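Scene and top show the rack at about (370,271) in the top picture, the bath at (257,260), the tipbox at (490,265), the plates at (312,182), the tub at (135,230) and the bottle at (150,314). Next I'll enlarge the rack and bath.

```bash
cat > h.py <<'E'
import numpy as np,cv2
def px(f,u,v,z=None):
    "world point of pixel: from range (z None) or on plane z"
    R=f["R"];t=f["t"];r=np.array([(u-f["cx"])/f["fx"],(v-f["cy"])/f["fy"],1.])
    c=-R.T@t; d=R.T@r
    if z is None:
        return c+d*f["range_z"][int(round(v)),int(round(u))]
    return c+d*(z-c[2])/d[2]
E
python3 - <<'E'
import numpy as np,cv2
f=dict(np.load("top0.npz"))
im=f["image"][:,:,::-1]
cv2.imwrite("pics/c1.png",cv2.resize(im[205:315,200:312],None,fx=5,fy=5,interpolation=cv2.INTER_CUBIC))
cv2.imwrite("pics/c2.png",cv2.resize(im[240:300,325:415],None,fx=8,fy=8,interpolation=cv2.INTER_CUBIC))
E
```

```text
(no output)
```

View pics/c1.png

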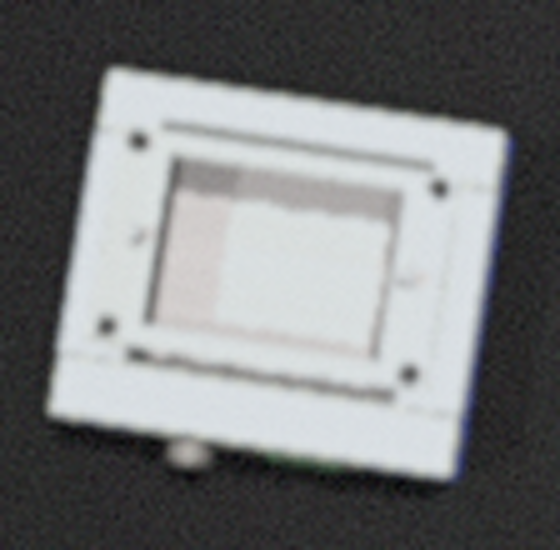

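View pics/c2.png

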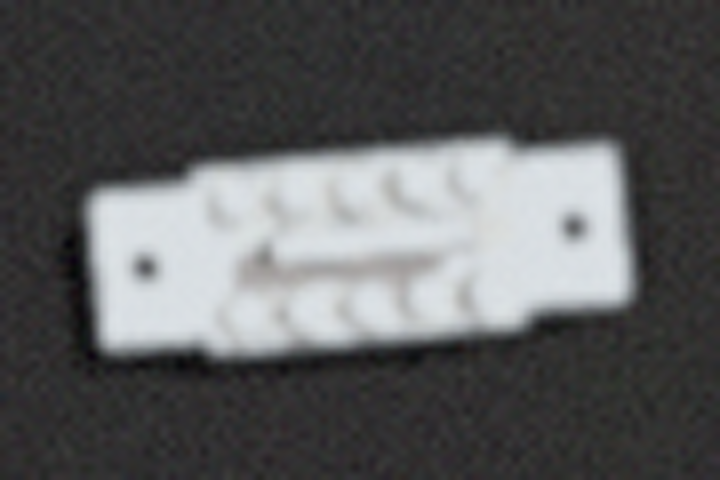

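Run:
```python
import numpy as np
from h import px
f=dict(np.load("top0.npz"))
c2=lambda x,y:(325+(x+.5)/8-.5,240+(y+.5)/8-.5)
c1=lambda x,y:(200+(x+.5)/5-.5,205+(y+.5)/5-.5)
a=px(f,*c2(145,267),.066);b=px(f,*c2(573,228),.066)
print("holes",a,b,(a+b)/2,np.linalg.norm(a-b),"yaw of y axis",np.degrees(np.arctan2(-(a-b)[0],(a-b)[1])))
C=[px(f,*c1(*p),.11) for p in[(108,68),(510,130),(458,480),(48,415)]]
print("bath",np.round(C,4),np.mean(C,0),[np.linalg.norm(C[i]-C[i-1]) for i in range(4)])
for i,j in((0,1),(3,2)):
    d=C[i]-C[j];print(np.degrees(np.arctan2(-d[0],d[1])))
for i,j in((0,3),(1,2)):
    d=C[i]-C[j];print(np.degrees(np.arctan2(d[1],d[0])))
O=[px(f,*c1(*p),.116) for p in[(175,158),(402,190),(376,355),(150,322)]]
print("open",np.mean(O,0),[np.linalg.norm(O[i]-O[i-1]) for i in range(4)])
B=[px(f,*c1(*p),.118) for p in[(138,140),(439,188),(409,374),(106,326)]]
print("bolts",np.mean(B,0),[np.linalg.norm(B[i]-B[i-1]) for i in range(4)])
P=[px(f,*c1(*p),.116) for p in[(138,237),(408,281)]];print("pins",P,np.mean(P,0),np.linalg.norm(P[0]-P[1]))
print(px(f,430,270),px(f,257,225))
```

```text
holes [ 0.49373726 -0.08867006  0.066     ] [ 0.50734064 -0.23753112  0.066     ] [ 0.50053895 -0.16310059  0.066     ] 0.149481320520368 yaw of y axis 5.221361488252204
bath [[0.6417 0.245  0.11  ]
 [0.6074 0.0248 0.11  ]
 [0.4172 0.0525 0.11  ]
 [0.4521 0.275  0.11  ]] [0.52960194 0.14930377 0.11      ] [np.float64(0.1919008493645111), np.float64(0.2228553899872079), np.float64(0.19217755703815778), np.float64(0.22519045750798553)]
-8.848624632221407
-8.916827025261037
-8.984589979472924
-8.288256137025195
open [0.53805852 0.15151616 0.116     ] [np.float64(0.09009036604588416), np.float64(0.12485176559669148), np.float64(0.09053787008746304), np.float64(0.12381156180800863)]
bolts [0.53754957 0.15283133 0.118     ] [np.float64(0.1023784921230317), np.float64(0.1658720586812156), np.float64(0.1019397461521825), np.float64(0.16606005242617444)]
pins [array([0.54842139, 0.22640189, 0.116     ]), array([0.52450978, 0.07967875, 0.116     ])] [0.53646558 0.15304032 0.116     ] 0.14865882209294032
[ 0.50507948 -0.34443945 -0.00217738] [0.62248892 0.14640407 0.1130012 ]
```

Run:
```python
from plant import robot
import numpy as np
f=dict(np.load("wrist0.npz"));print("cam",-f["R"].T@f["t"])
for p,y0 in(([.5005,-.163,.22],5.2),([.537,.152,.30],-8.85),([.537,.152,.18],-8.85)):
  for k in(0,180,-180):
    q=robot.inverse_kinematics(p,[np.pi,0,np.radians(y0+k)]);print(p,k,None if q is None else np.round(q,2))
```

```text
cam [ 0.36526469 -0.57160293  0.37159042]
[0.5005, -0.163, 0.22] 0 [ 0.66  0.29 -0.52  1.89  0.17  1.    0.16]
[0.5005, -0.163, 0.22] 180 [-0.62  0.42  1.12  1.95 -0.44  1.04 -2.35]
[0.5005, -0.163, 0.22] -180 [-0.62  0.42  1.12  1.95 -0.44  1.04 -2.35]
[0.537, 0.152, 0.3] 0 [ 0.3   0.34 -0.83  1.71  0.26  1.22 -0.75]
[0.537, 0.152, 0.3] 180 [ 0.51  0.46 -1.17  1.7   0.44  1.28  2.23]
[0.537, 0.152, 0.3] -180 [ 0.51  0.46 -1.17  1.7   0.44  1.28  2.23]
[0.537, 0.152, 0.18] 0 [ 0.24  0.45 -0.77  1.85  0.37  0.99 -0.85]
[0.537, 0.152, 0.18] 180 [ 0.48  0.63 -1.17  1.84  0.65  1.12  2.06]
[0.537, 0.152, 0.18] -180 [ 0.48  0.63 -1.17  1.84  0.65  1.12  2.06]
```

Run:
```python
from plant import robot
import numpy as np,cv2
def look(n,p,y):
    robot.goto(p,[np.pi,0,np.radians(y)]);robot.sleep(.2)
    f=robot.grab_frame("wrist");np.savez(n+".npz",**f);cv2.imwrite(f"pics/{n}.png",f["image"][:,:,::-1])
    s=robot.sense();print(s["t"],s["tcp_pos"],s["tcp_rot"],-f["R"].T@f["t"])
b=np.radians(-8.85)
look("wb",[.537+.08*np.sin(b),.152-.08*np.cos(b),.27],-8.85)
b=np.radians(5.2)
look("wr",[.5005+.07*np.sin(b),-.163-.07*np.cos(b),.24],5.2)
```

```text
2.925 [0.52482432 0.07251818 0.26996431] [ 3.14154566e+00  5.09715809e-05 -1.55281271e-01] [0.53522614 0.14066431 0.40014487]
4.35 [ 0.50736384 -0.23144736  0.2402312 ] [ 3.14155151e+00 -4.41552015e-04  9.30203028e-02] [ 0.50053175 -0.16238039  0.37053785]
```

View pics/wb.png

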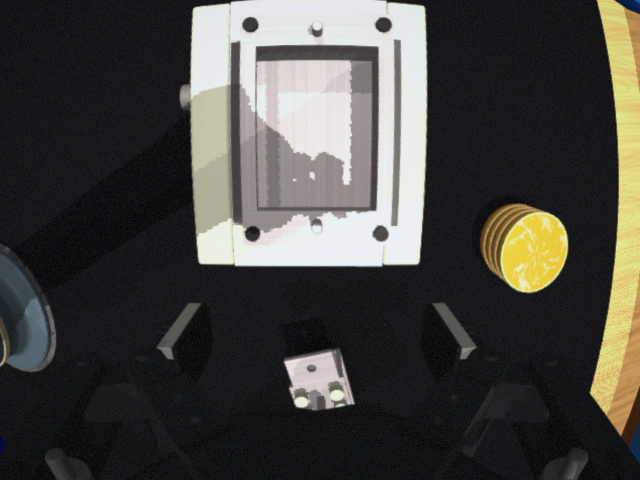

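View pics/wr.png

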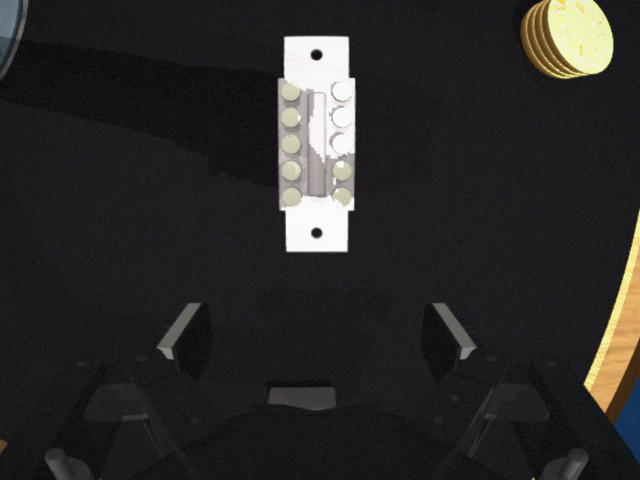

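The wrist view of the bath shows pins at about (317,28) and (317,227). The rack view shows ear holes at (316,54) and (316,233), with the handle between them. I'll enlarge these.

Run:
```python
import numpy as np,cv2
g=lambda n,r,c:cv2.resize(np.load(n+".npz")["image"][r:r+48,c:c+48,::-1],None,fx=6,fy=6,interpolation=cv2.INTER_CUBIC)
cv2.imwrite("pics/c3.png",np.vstack([np.hstack([g("wb",4,293),g("wb",203,293)]),np.hstack([g("wr",30,293),g("wr",209,293)])]))
```

```text
(no output)
```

View pics/c3.png

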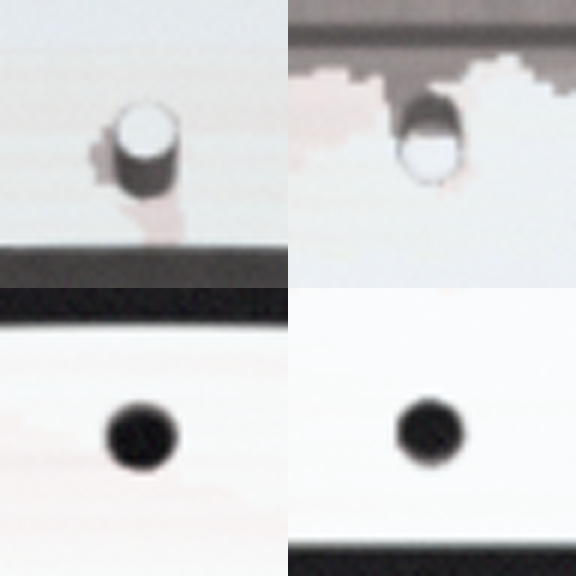

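```bash
cat >> h.py <<'E'
def fe(f,u,v,z):
    R=f["R"];t=f["t"];x=u-f["cx"];y=v-f["cy"];r=np.hypot(x,y);th=r/f["fx"]
    d=R.T@np.array([np.sin(th)*x/r,np.sin(th)*y/r,np.cos(th)]);c=-R.T@t
    return c+d*(z-c[2])/d[2]
E
python3 - <<'E'
import numpy as np
from h import fe
def g(n,pts,z,off):
    f=dict(np.load(n+".npz"));P=[]
    for (x,y),(r,c) in zip(pts,off): P.append(fe(f,c+(x+.5)/6-.5,r+(y+.5)/6-.5,z))
    d=P[0]-P[1];print(n,np.round(P,4),"mid",np.mean(P,0),np.linalg.norm(d),"yaw",np.degrees(np.arctan2(-d[0],d[1])))
g("wb",[(145,130),(430-288,152)],.134,[(4,293),(203,293)])
g("wb",[(145,168),(430-288,122)],.116,[(4,293),(203,293)])
g("wr",[(142,437-288),(430-288,432-288)],.066,[(30,293),(209,293)])
f=dict(np.load("wb.npz"))
C=[fe(f,*p,.11) for p in[(193,7),(426,6),(421,265),(198,265)]];print(C,np.mean(C,0))
for i,j in((0,3),(1,2)):
    d=C[i]-C[j];print(np.degrees(np.arctan2(-d[0],d[1])))
O=[fe(f,*p,.116) for p in[(256,46),(378,46),(376,209),(257,209)]];print(np.mean(O,0))
E
```

```text
wb [[0.5489 0.2264 0.134 ]
 [0.5255 0.0791 0.134 ]] mid [0.5372449  0.15277699 0.134     ] 0.14913484138547992 yaw -9.023737731778754
wb [[0.549  0.227  0.116 ]
 [0.5255 0.0789 0.116 ]] mid [0.53727985 0.15294968 0.116     ] 0.14987281782323103 yaw -9.031943444695681
wr [[ 0.4937 -0.0891  0.066 ]
 [ 0.5077 -0.2373  0.066 ]] mid [ 0.50069149 -0.16320475  0.066     ] 0.1488570822416521 yaw 5.376773861136444
[array([0.45484406, 0.27294194, 0.11      ]), array([0.64044866, 0.24320176, 0.11      ]), array([0.6074869 , 0.02842778, 0.11      ]), array([0.41992729, 0.05760457, 0.11      ])] [0.53067673 0.15054401 0.11      ]
-9.2103017043254
-8.725210362162336
[0.5375374  0.15331039 0.116     ]
```

Run:
```python
from plant import robot
import numpy as np,cv2
y=np.radians(5.3)
robot.grip(.6)
robot.goto([.5006,-.1632,.17],[np.pi,0,y])
robot.move_straight([.5006,-.1632,.107],vel=.1,contact_N=8)
s=robot.sense();print(s["t"],s["tcp_pos"],s["tcp_rot"],s["wrist_force"])
robot.grip(0.,80);robot.sleep(.2)
s=robot.sense();print(s["t"],s["tcp_pos"],s["wrist_force"],s["opening"])
robot.move_straight([.5006,-.1632,.16],vel=.08);robot.sleep(.2)
s=robot.sense();print(s["t"],s["tcp_pos"],s["wrist_force"],s["torque"],s["opening"])
f=robot.grab_frame("wrist");np.savez("wl.npz",**f);cv2.imwrite("pics/wl.png",f["image"][:,:,::-1])
f=robot.grab_frame("scene");np.savez("sl.npz",**f);cv2.imwrite("pics/sl.png",cv2.resize(f["image"][120:280,200:400,::-1],None,fx=3,fy=3))
```

```text
6.05 [ 0.5011902  -0.16335458  0.10747816] [ 3.14125788e+00 -1.11246444e-03  9.23341425e-02] [0.07485481 0.48321009 0.26927015]
6.6917 [ 0.50135261 -0.16329276  0.10767255] [ 1.23871413 -0.38867096  4.22455107] 0.12993724101146373
7.7083 [ 0.50024909 -0.16312024  0.15946316] [-0.46548058 -0.2707793  -4.68368004] [-0.00752458 -0.00040478 -0.02569267] 0.12661067703839043
```

View pics/wl.png

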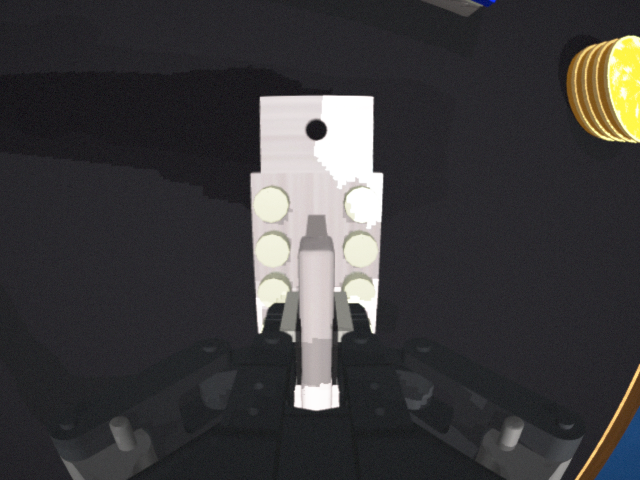

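View pics/sl.png

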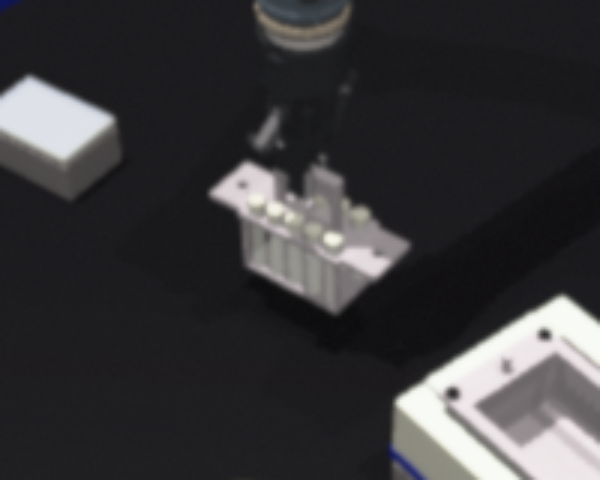

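The rack is lifted and level. In the wrist picture the +y ear hole is at about (316,130). I'll compute where that hole sits relative to the tool, then carry the rack over the bath.

Run:
```python
from plant import robot
import numpy as np,cv2
from h import fe
f=dict(np.load("wl.npz"));P=fe(f,316.3,129.7,.1595-.041)
s=robot.sense();d=P-s["tcp_pos"];y=s["tcp_rot"][2];print("hole rel tool (rack axes)",np.cos(y)*d[0]+np.sin(y)*d[1],-np.sin(y)*d[0]+np.cos(y)*d[1])
y=np.radians(-9.03)
robot.move_straight([.5006,-.1632,.30],vel=.25)
robot.goto([.5373,.1529,.30],[np.pi,0,y])
robot.move_straight([.5373,.1529,.195],vel=.1,contact_N=6);robot.sleep(.3)
s=robot.sense();print(s["t"],s["tcp_pos"],s["tcp_rot"],s["wrist_force"],s["torque"],s["opening"])
f=robot.grab_frame("wrist");np.savez("wp.npz",**f);cv2.imwrite("pics/wp.png",f["image"][:,:,::-1])
f=robot.grab_frame("scene");np.savez("sp.npz",**f);cv2.imwrite("pics/sp.png",cv2.resize(f["image"][180:340,300:480,::-1],None,fx=3.5,fy=3.5,interpolation=cv2.INTER_CUBIC))
```

```text
hole rel tool (rack axes) -0.0006618666187001559 0.075092637316709
11.225 [0.53746262 0.15294775 0.19534336] [-3.14141778e+00 -6.64310586e-04 -1.57663103e-01] [ 0.07167436  0.27252002 -6.48758591] [0.00347837 0.0043624  0.00880949] 0.12272083382652545
```

View pics/wp.png

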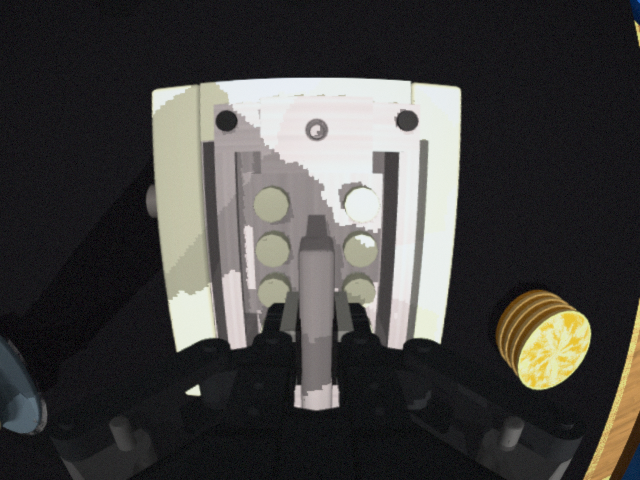

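View pics/sp.png

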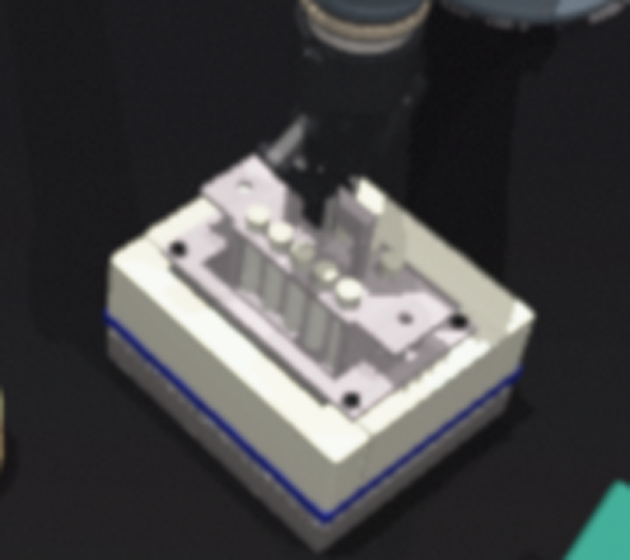

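The rack is above the frame and pin 1 shows through the ear hole near (317,129). A closer look at that.

Run:
```python
import numpy as np,cv2
im=np.load("wp.npz")["image"][105:155,290:342,::-1]
cv2.imwrite("pics/c5.png",cv2.resize(im,None,fx=11,fy=11,interpolation=cv2.INTER_CUBIC))
```

```text
(no output)
```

View pics/c5.png

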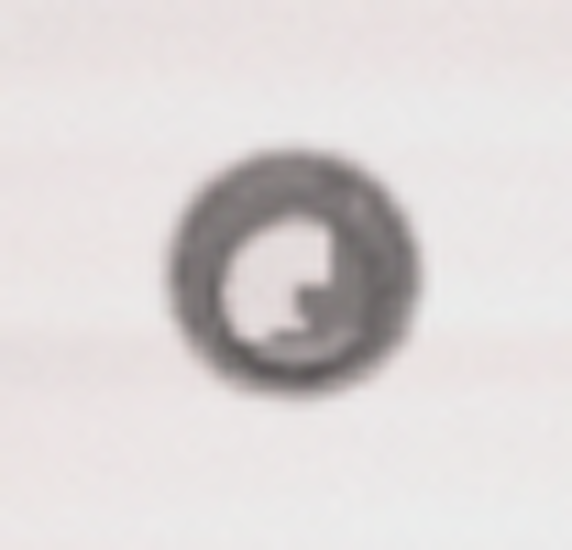

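Run:
```python
import numpy as np
from h import fe
f=dict(np.load("wp.npz"))
c=lambda x,y:(290+(x+.5)/11-.5,105+(y+.5)/11-.5)
h=fe(f,*c(294,272),.1953-.041);p=fe(f,*c(295,290),.134);d=p-h
y=np.radians(-9.03);print(h,p,d,"bath axes",np.cos(y)*d[0]+np.sin(y)*d[1],-np.sin(y)*d[0]+np.cos(y)*d[1])
```

```text
[0.54892764 0.2271925  0.1543    ] [0.54896623 0.22706589 0.134     ] [ 3.85976001e-05 -1.26611608e-04 -2.03000000e-02] bath axes 5.79911268054823e-05 -0.00011898446613543328
```

Hole and pin are aligned to within 0.2 mm by this view. I'll descend gently, stopping on contact.

Run:
```python
from plant import robot
import numpy as np
for z in (.183,.175,.166):
    c=robot.move_straight([.5373,.1529,z],vel=.02,contact_N=5)
    s=robot.sense();print(c,round(s["t"],2),s["tcp_pos"],np.round(s["wrist_force"],2),np.round(s["torque"],3),s["opening"])
    if c: break
```

```text
False 12.07 [0.53734234 0.15298796 0.18302248] [ 0.37  0.6  -4.48] [-0.013 -0.021  0.025] 0.12429977459826928
False 12.62 [0.53728145 0.15289586 0.17488836] [-0.05 -0.4  -6.27] [ 0.01   0.006 -0.068] 0.12989834454985744
False 13.22 [0.53729102 0.15293919 0.16594852] [ 0.2  -0.21 -5.2 ] [ 0.013  0.028 -0.014] 0.11936494684292857
```

The pins have entered without contact and the ears are about 3 mm above the frame. Next I'll lower to flush.

Run:
```python
from plant import robot
import numpy as np,cv2
c=robot.move_straight([.5373,.1529,.160],vel=.012,contact_N=5)
s=robot.sense();print(c,round(s["t"],2),s["tcp_pos"],np.round(s["wrist_force"],2),np.round(s["torque"],3),s["opening"])
robot.sleep(.3)
s=robot.sense();print(c,round(s["t"],2),s["tcp_pos"],np.round(s["wrist_force"],2),np.round(s["torque"],3),s["opening"])
f=robot.grab_frame("wrist");np.savez("wf.npz",**f);cv2.imwrite("pics/wf.png",f["image"][:,:,::-1])
f=robot.grab_frame("scene");np.savez("sf.npz",**f);cv2.imwrite("pics/sf.png",cv2.resize(f["image"][180:340,300:480,::-1],None,fx=3.5,fy=3.5,interpolation=cv2.INTER_CUBIC))
```

```text
True 13.57 [0.53759483 0.15304625 0.16365172] [-0.78 -0.28  6.85] [-0.101  0.074 -0.081] 0.12517055189496087
True 13.87 [0.5375883  0.15303449 0.16364129] [0.23 0.16 6.39] [-0.074  0.113  0.02 ] 0.12413702701711005
```

View pics/wf.png

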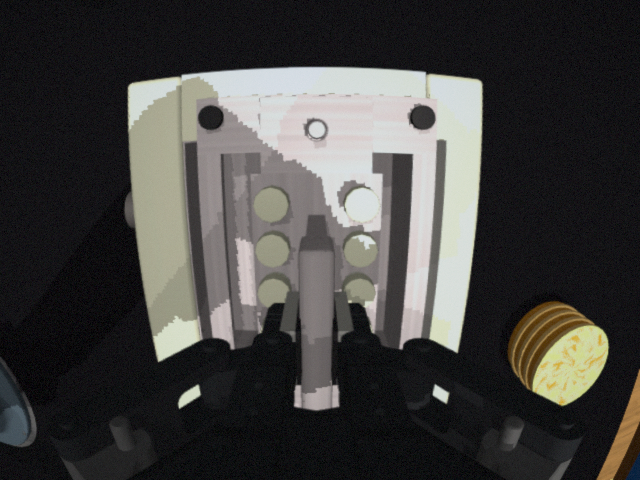

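View pics/sf.png

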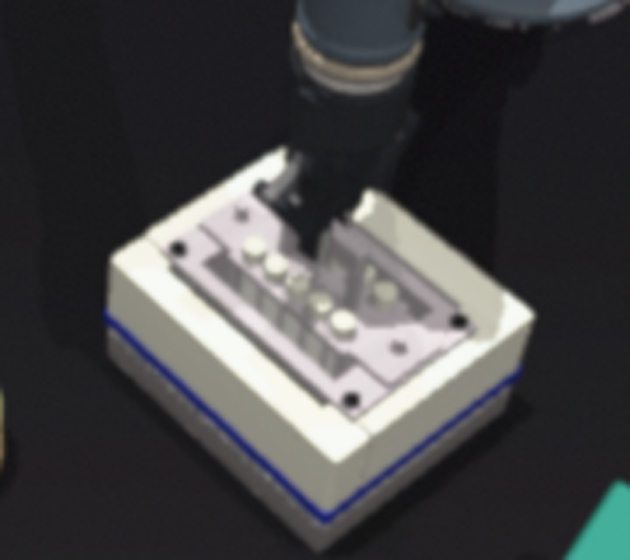

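Contact came at TCP z 0.1636. The rack was gripped at TCP z 0.1077 with the handle at 0.115, so the handle is now at 0.171, which is the seated height. Both pins stand through the ears, so I'll release and check.

Run:
```python
from plant import robot
import numpy as np,cv2
robot.grip(.6);robot.sleep(.2)
s=robot.sense();print(s["t"],s["wrist_force"],s["opening"])
robot.move_straight([.5373,.1529,.26],vel=.08)
y=np.radians(-9.03)
robot.goto([.537+.08*np.sin(y),.152-.08*np.cos(y),.30],[np.pi,0,y]);robot.sleep(.3)
s=robot.sense();print(s["t"],s["wrist_force"])
for n in("wrist","scene","top"):
    f=robot.grab_frame(n);np.savez(n+"E.npz",**f)
    im=f["image"][:,:,::-1]
    if n=="scene": im=cv2.resize(im[180:340,300:480],None,fx=3.5,fy=3.5,interpolation=cv2.INTER_CUBIC)
    cv2.imwrite(f"pics/{n}E.png",im)
```

```text
14.6333 [0.01034663 0.73435855 0.28955621] 0.6011618998014804
16.7583 [-0.05427215 -0.14867937 -0.36067547]
```

View pics/wristE.png

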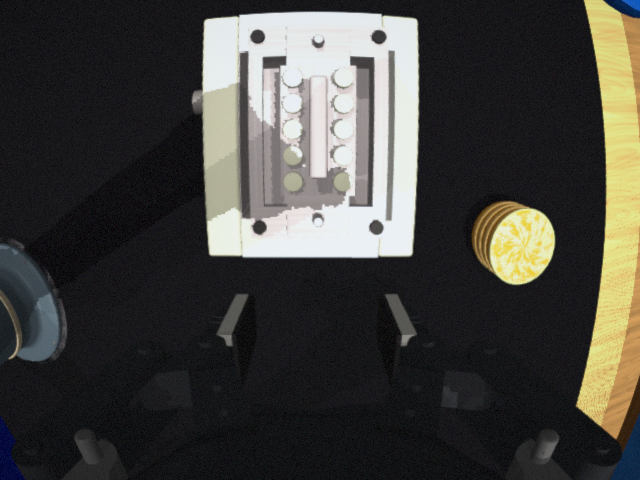

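View pics/sceneE.png

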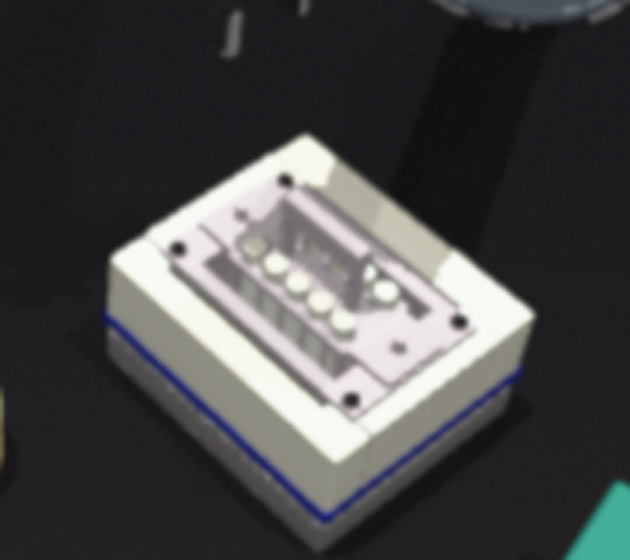

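View pics/topE.png

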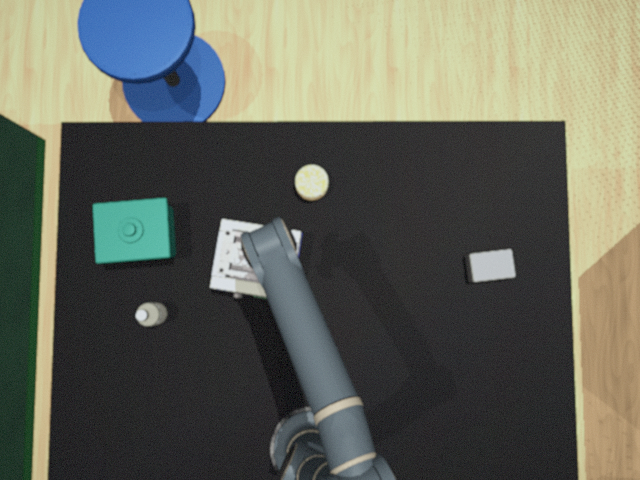

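Pins stand through both ears at (318,41) and (318,220), and the other items haven't moved in the top view. I'll check the ear heights from the range data, then hand in.

Run:
```python
import numpy as np
f=dict(np.load("wristE.npz"));R,t=f["R"],f["t"]
def h(u,v):
    o=[]
    for a in range(-2,3):
        for b in range(-2,3):
            x=u+a-f["cx"];y=v+b-f["cy"];r=np.hypot(x,y);th=r/f["fx"];d=f["range_z"][v+b,u+a]
            o.append((R.T@(np.array([np.tan(th)*x/r,np.tan(th)*y/r,1])*d-t))[2])
    return round(float(np.median(o)),4)
print("ears",h(302,45),h(334,45),h(302,222),h(334,222),"frame",h(275,38),h(362,38),h(275,226),h(362,226))
from plant import robot
robot.close_job();print(robot.sense()["t"])
```

```text
ears 0.1206 0.1205 0.1206 0.1207 frame 0.1144 0.1147 0.1145 0.115
the job is handed in; nothing more can be done
the job is handed in; nothing more can be done
```

The rack is hanging in the bath with both ears over the pins and flush on the frame. I handed the job in at about 17 s of the 58 s allowed.

- **Finding and picking:** I located the pins and ear holes with the wrist camera. I lifted the rack by its handle with an 80 N grip and carried it over the bath.
- **Alignment:** The pin seen through the ear hole was centred to about 0.2 mm, so no search was needed.
- **Lowering:** I went down slowly, ready to stop at a 5 N change in force. The pins entered without contact. The rack touched down at the expected seated height, handle at about 0.171 m, pressing about 11 N, and only then did I let go.
- **Final checks:** Both pins stand through the ears. All four range readings put the ear tops about 6 mm above the frame, which is the ear thickness, so the rack is level and flush. The gripper is clear with no load on it, and the top view shows the other items where they were.
- **Disagreements:** None of the checks failed. The range heights read about 1.3 mm low overall, which is within the camera's calibration.

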